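Reject the out-of-round pastry roller

ROBOT

A 7-joint arm with a two-finger parallel gripper is mounted at the origin on a cart in front of the work surface, level with it; the furniture and walls round the work are solid. World frame = base frame: x ahead of the robot, y to its left, z up, the work surface at z = 0. Lengths are in m, angles in rad, forces in N, time in s.
With the tool pointing down it reaches from about 0.4 to 0.85 m from the base axis. Payload 10.4 kg.
Tool frame: the origin (TCP) lies on the centre line of the jaws, within the pads' length; the fingertips stand tip_reach ahead of it and the grasp point (between the pads) is the TCP (tip_reach is the distance from the TCP to the fingertips, in m); z points along the fingers, y is the line along which they close (so a half turn about z gives the same grasp; the last joint's range is limited). The gripper opens to 85 mm and grips with 20 to 120 N. Pads are 22 mm wide; open, the fingers measure 114 mm over their backs; the gripper's body (76 mm by 85 mm) begins 54 mm behind the grasp point. The pads swing forward as they close: fully open they stand 13 mm farther back than shut.
Start: joints at [-1.15, 0.332, -0.065, 1.46, 0.022, 1.35, -0.088], TCP at [0.268, 0.564, 0.22] pointing down, gripper open.
Joint ranges: [-2.6, 2.6], [-0.5, 2.12], [-1.47, 1.34], [0.16, 2.42], [-1.27, 4.41], [0.06, 2.06], [-2.6, 2.6]. Speed limits (rad/s): [2.22, 2.22, 2.79, 2.79, 3.14, 3.14, 3.14].

INTERFACE

Orientations are given as a unit quaternion [x, y, z, w].
In Python, from cell import * gives the robot as it stands.
- The arm moves only by the tool send_rows, never from a script. Its argument "motion" is one flat list of numbers, 4 for each row, row after row: the shift along the tool's x, y, z in units of 10 cm (1.0 is 10 cm), then the turn about the tool's z in units of 180 degrees (1.0 is 180 degrees). In form: [x, y, z, roll, x, y, z, roll, ...]. A call has 1 to 10 rows; each row is the pose to reach, as a shift and turn from the pose commanded when the call began, along the tool's axes at that moment, turning the shorter way round; what a row does not reach only later rows make up. A row lasts 1/8 s, in which the tool goes at most 62.5 mm and 10.7 degrees, less where a joint would pass 70% of its speed; a pose out of reach is approached as far as the arm can. A call with a number of a shift or a turn outside -1 to 1 is refused whole. A call with a gripper value outside its range is refused whole. "grip" is the gripper's target within -1 to 1 (fully open at 1, half-way at 0, shut at -1), set as the call begins (left out, the last holds). The fingers move at their own pace and stop on an object; "force" is the grip in N (left out, the last holds). Time passes only in rows, so rows that repeat a pose let the fingers close. It gives the time, the measured TCP pose, the force, the opening and the grip force at its end, in the units of the state.
- get_obs(): the state, without advancing time (a new reading comes with each control period).
- grab_frame(name): name is "scene" or "top" or "wrist"; returns a dict with "image" (420x560x3 uint8, blue, green, red), "fovy" (degrees; the focal length in pixels is half the picture's height over the tangent of half this angle, whatever the lens; pixels are square), "cx", "cy" (the principal point, pixels), "R" (3x3) and "t" (3): a world point X has camera coordinates R X + t. Camera axes: x right, y down, z forward; pixel columns grow to the right and rows downward; lengths in m; the calibration is good to about 2 mm. A picture is of the moment at which its call begins. There is no depth.
- hand_in(): hands the job in; it is judged then, once.
The state is a dict: "clock": time; "q": joint angles; "joint_vel": joint speeds; "tau": joint torques, N m; "ee_pos": TCP position; "ee_rot": TCP orientation; "wrist_force": force on the tool from outside, world axes, zero at the start; "moment": the same for the moment, N m; "width": opening from 0.0 (shut) to 1.0 (fully open); "grip_force": force on a finger pad.
Only numpy, scipy, OpenCV 4.12 (cv2) and the standard library are available. Lean on these libraries where they do the work, as an engineer would, in place of code of your own. Each camera call takes 0.05 s, during which the arm holds its last target. There are 200 camera calls.

TASK

One of the two small pastry rollers on the serving board has worn out of round. Try them with the tamper, first the left-hand roller and then the right-hand one: press the tamper's flat foot lightly on top of the roller (never hard) and, keeping the pressure on, roll it under the foot towards the middle of the board by a good third of a turn or more, feeling whether it runs true or rises and rocks. Then stand the tamper upright on the counter, put the roller that rocks into the walnut tray and leave the true one lying on the board, without disturbing the desserts or the cups.

Things in the scene. Friction and masses are not known exactly. Their poses are not given: they have to be found in the camera images.
- board_top (a point): centre of the top of the birch serving board, 172 mm (board x) by 262 mm (y), held on rubber feet, top 23 mm over the counter, small yaw; it yields 1 mm per 7 N. The rollers lie along board x, 95 mm from the centre at its +y (left) and -y (right) end; they roll along y. More than 20 N of a roller on the board marks it; at least 4 N counts as pressure, 6 to 12 N is right
- roller_1_mid (a point): centre of a pale wooden roller, 100 mm long (its x axis), 22 mm high as it lies on the board, 70 to 120 g, dark band at each end, red line along its top; its z axis is up at first and turns with it. A true one is 22 mm round; the worn one is an oval of 22 by 26 mm lying flat: its top rises 4 mm in a quarter turn and sinks again in the next. Names and places do not tell which
- roller_2_mid (a point): centre of the other pastry roller, of the same look, length and height as it lies; see roller_1_mid
- tray_floor (a point): centre of the inner floor of the walnut tray, 118 mm (its x) by 150 mm (its y) outside, the rim about 15 mm wide and 16 mm above the counter; the floor, 6 mm above the counter, measures 88 by 118 mm, so a roller fits along the tray's y axis. Fixed
- dessert_0: dessert cup, 78 mm wide and 75 mm high, on a round wooden coaster behind the work; origin at the centre of its underside; must not be moved
- dessert_1: dessert cup, 78 mm wide and 82 mm high, on a coaster behind the work; origin under its centre; must not be moved
- dessert_2: dessert cup, 78 mm wide and 80 mm high, on a coaster behind the work; origin under its centre; must not be moved
- cups: two stacked white porcelain cups, 82 mm wide and 89 mm high, at the back right; origin under its centre; must not be moved
- tamper_mid (a point): centre, half-way up (47 mm), of a coffee tamper standing on the counter, 460 g, 94 mm high: a flat round steel foot 58 mm wide and 30 mm high, and above it a dark wooden handle up to 34 mm wide, best gripped 60 to 70 mm above the underside. As the tamper advances over a roller the roller follows at half its speed, so their contact runs back across the foot
Not all that is in view belongs to the job. What is shaped like the part that bears roller_2_mid but purple is not meant.

How it is judged:
By the outcome, as a careful person would: the job done as asked, in the order asked, and still so for the second after the job is handed in, with the robot touching nothing.
It also fails if it takes over 72 s, if anything falls off the work surface, if the arm or the gripper's body presses on something with over 40 N, if the wrist force passes 120 N, or if a joint passes its speed limit or range.

## Working session

There is one attempt and no reset: what is moved stays moved. The work goes in short steps, Python scripts to look and compute and a tool call to move; the robot and the scene stay as the last step left them, time stands still between calls to the robot, and variables do not carry over. Pictures are saved under pics/ and viewed, at most 10 in all, crops included, and the job is handed in when it is done.

Besides the shell and the picture viewer there is one more tool, called in YAML: its name, and indented under it one key for each argument. send_rows: Moves the arm, as the interface text tells. Shifts and turns lie within -1 to 1; 1 stands for 10 cm of shift or 180 degrees of turn. Its arguments: {"type":"object","properties":{"motion":{"type":"array","items":{"type":"number"}},"grip":{"type":"number"},"force":{"type":"number"}},"required":["motion"]}

```bash
mkdir -p pics; ls
cat > h.py <<'E'
from cell import *
import numpy as np, cv2
from scipy.spatial.transform import Rotation as Ro
def cam(n):
    f=grab_frame(n); f['f']=f['image'].shape[0]/2/np.tan(np.radians(f['fovy'])/2); f['R']=np.array(f['R']);f['t']=np.array(f['t']); return f
def ray(f,u,v):
    d=f['R'].T@np.array([(u-f['cx'])/f['f'],(v-f['cy'])/f['f'],1]); return -f['R'].T@f['t'],d
def onz(f,u,v,z):
    c,d=ray(f,u,v); return c+d*(z-c[2])/d[2]
def tri(f1,p1,f2,p2):
    A=[];b=[]
    for f,p in((f1,p1),(f2,p2)):
        c,d=ray(f,*p); d/=np.linalg.norm(d); P=np.eye(3)-np.outer(d,d); A.append(P);b.append(P@c)
    return np.linalg.lstsq(np.vstack(A),np.hstack(b),rcond=None)[0]
def proj(f,X):
    c=f['R']@np.array(X)+f['t']; return c[:2]/c[2]*f['f']+[f['cx'],f['cy']]
E
python3 - <<'E'
from h import *
o=get_obs(); print(o)
try: print(tip_reach)
except Exception as e: print(e)
for n in('scene','top','wrist'):
    f=cam(n); cv2.imwrite(f'pics/{n}0.png',f['image']); print(n,f['fovy'],f['cx'],f['cy'],-f['R'].T@f['t'],f['R'][2])
E
```

```text
pics
{'clock': 0.0, 'q': array([-1.1496467 ,  0.33286852, -0.06469316,  1.46092606,  0.02156586,
        1.34990859, -0.08849386]), 'joint_vel': array([-0.00208181, -0.00130595,  0.00172884, -0.00097866, -0.00107695,
        0.00087768, -0.00144262]), 'tau': array([-8.17409473e-04, -6.25433564e+01,  4.84902249e-02, -3.91612995e+01,
        1.60980423e-02,  9.78420430e-03, -3.78933817e-05]), 'ee_pos': array([0.26816195, 0.56411647, 0.2187253 ]), 'ee_rot': array([ 2.20052549e-01,  9.75487762e-01, -6.94655806e-04, -1.38891462e-04]), 'wrist_force': array([-0.51726233, -0.43746418,  0.02649678]), 'moment': array([-0.02448399,  0.04106955, -0.01848266]), 'grip_force': 0.0, 'width': 0.9976538838707052}
0.019
scene 42.99785007222714 281.26980366337096 212.5142504957836 [-0.24912693 -0.64459284  0.68524817] [ 0.67525772  0.53213768 -0.51074113]
top 46.6729200275415 277.49647166444595 205.58074025413484 [ 0.32282591 -0.04172942  1.39585935] [ 0.15908584  0.01112092 -0.98720212]
wrist 70.45452954304473 283.9323392924902 207.6129327615507 [0.19515819 0.59908677 0.37243536] [ 0.28371957 -0.13602631 -0.94921022]
```

View pics/scene0.png

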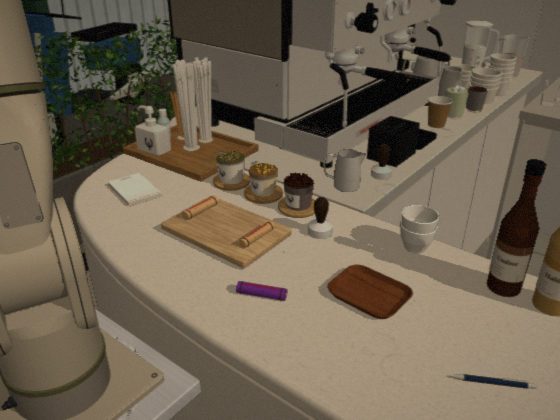

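View pics/top0.png

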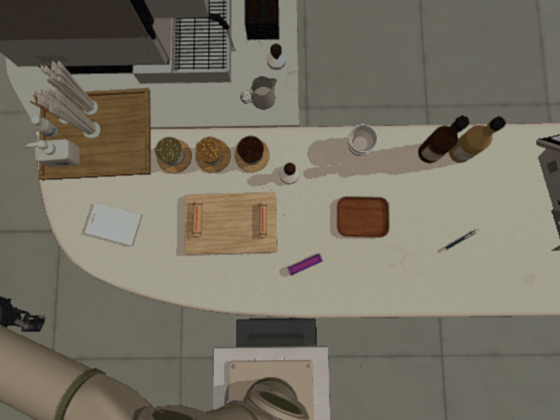

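Run:
```python
from h import *
f=cam('top'); g=cam('scene')
a=cv2.resize(f['image'][125:285,175:400],None,fx=2.6,fy=2.6,interpolation=cv2.INTER_CUBIC)
b=cv2.resize(g['image'][160:320,150:430],None,fx=2.1,fy=2.1,interpolation=cv2.INTER_CUBIC)
cv2.imwrite('pics/c.png',cv2.resize(np.vstack([a[:, :585],np.zeros((4,585,3),np.uint8),b[:,:585]]),None,fx=.79,fy=.79))
for n,u,v,z in [('rl',197,219,.045),('rr',263,221,.045),('board',231,223.5,.023),('tampFoot',289,178,.03),('tamptop',289,168,.094),('tray',363,217,.006),('d0',172,152,.08),('d1',212,153,.08),('d2',251,152,.08),('cups',362,140,.089)]: print(n,onz(f,u,v,z).round(3))
for n,u,v,z in [('rl',201,207,.045),('rr',256,233,.045),('foot',320,229,.03),('ttop',321,199,.094),('tray',370,292,.006)]: print(n,onz(g,u,v,z).round(3))
```

```text
rl [0.506 0.2   0.045]
rr [0.497 0.015 0.045]
board [0.494 0.107 0.023]
tampFoot [ 0.623 -0.06   0.03 ]
tamptop [ 0.637 -0.06   0.094]
tray [ 0.51  -0.271  0.006]
d0 [0.691 0.266 0.08 ]
d1 [0.686 0.154 0.08 ]
d2 [0.687 0.045 0.08 ]
cups [ 0.714 -0.264  0.089]
rl [0.499 0.189 0.045]
rr [0.493 0.011 0.045]
foot [ 0.614 -0.077  0.03 ]
ttop [ 0.636 -0.062  0.094]
tray [ 0.515 -0.268  0.006]
```

View pics/c.png

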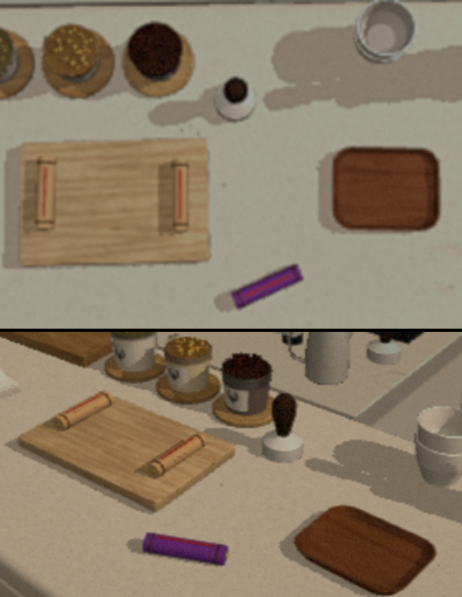

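Top crop: two pale rollers with a red line at top-image (197,219) and (263,221) are the ones meant. The purple one at (305,264) is a decoy. Two tampers are visible: one standing on the counter at (289,172), and one at the espresso machine at (276,55). The first fits because it stands on the counter beside the board. The tray is at (363,217).

I'll move over the work for a near look.

send_rows:
  motion: [-0.28, -0.23, -0.02, 0, -0.56, -0.46, -0.04, 0, -0.84, -0.7, -0.06, 0]
  grip: 1

```text
clock: 0.62
ee_pos: [0.3146, 0.4641, 0.2254]
ee_rot: [0.22, 0.975, -0.0, 0.0]
wrist_force: [0.7, 0.1, 1.0]
width: 0.999
grip_force: 0.0
```

send_rows:
  motion: [-0.28, -0.23, -0.02, 0, -0.56, -0.46, -0.04, 0, -0.84, -0.7, -0.06, 0]

```text
clock: 1.0
ee_pos: [0.3604, 0.3647, 0.2316]
ee_rot: [0.22, 0.975, 0.0, 0.0]
wrist_force: [-0.7, 0.1, 0.3]
width: 0.999
grip_force: 0.0
```

send_rows:
  motion: [-0.28, -0.23, -0.02, 0, -0.56, -0.46, -0.04, 0, -0.84, -0.7, -0.06, 0]

```text
clock: 1.38
ee_pos: [0.4061, 0.2655, 0.2376]
ee_rot: [0.22, 0.975, 0.0, 0.0]
wrist_force: [1.7, 0.1, -0.1]
width: 1.001
grip_force: 0.0
```

send_rows:
  motion: [-0.28, -0.23, -0.02, 0, -0.56, -0.46, -0.04, 0, -0.84, -0.7, -0.06, 0]

```text
clock: 1.75
ee_pos: [0.4519, 0.1662, 0.2437]
ee_rot: [0.22, 0.975, 0.0, 0.0]
wrist_force: [0.5, 1.2, -0.3]
width: 1.0
grip_force: 0.0
```

send_rows:
  motion: [-0.28, -0.23, -0.02, -0.04, -0.56, -0.46, -0.04, -0.09, -0.84, -0.7, -0.06, -0.14, -0.84, -0.7, -0.06, -0.14, -0.84, -0.7, -0.06, -0.14]

```text
clock: 2.38
ee_pos: [0.4971, 0.0687, 0.2494]
ee_rot: [0.003, 1.0, 0.0, -0.0]
wrist_force: [0.2, -0.7, 0.4]
width: 1.004
grip_force: 0.0
```

Run:
```python
from h import *
o=get_obs(); print(o['clock'],o['ee_pos'],o['ee_rot'],o['wrist_force'])
f=cam('wrist'); cv2.imwrite('pics/w1.png',f['image']); np.savez('w1.npz',**{k:f[k] for k in('R','t','f','cx','cy')})
```

```text
2.375 [0.49713708 0.0686854  0.24938419] [ 2.64741834e-03  9.99996468e-01  1.94945224e-04 -1.28969648e-04] [ 0.16630105 -0.65869174  0.44063063]
```

View pics/w1.png

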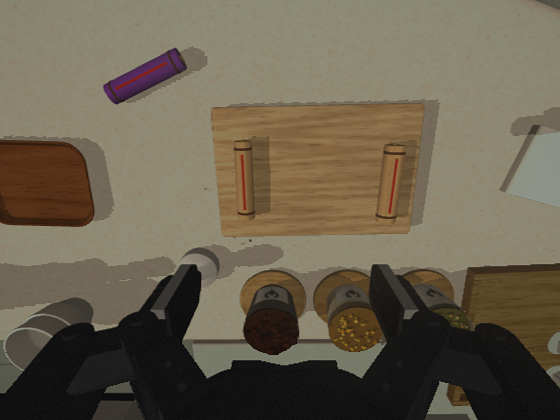

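Wrist view: rollers at (244,180) (right-hand, -y) and (394,183) (left-hand, +y). The tray is at the left (45,182) and the tamper foot at (200,262), partly hidden by a finger. Purple is the decoy.

Run:
```python
from h import *
im=cv2.imread('pics/w1.png'); d=np.load('w1.npz'); f={k:d[k] for k in d}
hsv=cv2.cvtColor(im,cv2.COLOR_BGR2HSV)
m=((hsv[...,0]<8)|(hsv[...,0]>174))&(hsv[...,1]>140)&(hsv[...,2]>90)
t=cam('top'); th=cv2.cvtColor(t['image'],cv2.COLOR_BGR2HSV); tm=((th[...,0]<8)|(th[...,0]>174))&(th[...,1]>110)&(th[...,2]>90)
for nm,(x0,x1),(a0,a1) in(('R',(225,265),(255,272)),('L',(370,415),(188,206))):
    mm=np.zeros_like(m);mm[130:230,x0:x1]=m[130:230,x0:x1]; v,u=np.nonzero(mm)
    P=np.array([onz(f,a,b,.045)[:2] for a,b in zip(u,v)]); c=P.mean(0); w=np.linalg.svd(P-c)[2][0]; w*=np.sign(w[0]); s=(P-c)@w
    q=np.zeros_like(tm);q[195:250,a0:a1]=tm[195:250,a0:a1]; tv,tu=np.nonzero(q)
    print(nm,len(u),c+w*(s.max()+s.min())/2,'len',np.ptp(s),'yaw',np.degrees(np.arctan2(w[1],w[0])), 'tri',tri(f,(u.mean(),v.mean()),t,(tu.mean(),tv.mean())) if len(tu) else None)
# board corners
for p in((211,107),(424,101),(409,233),(221,236)): print('b',onz(f,*p,.023).round(4))
```

```text
R 110 [0.5022324  0.01837166] len 0.06826711085224083 yaw 0.4400204566786992 tri [0.50103693 0.0176468  0.04186522]
L 95 [0.50823131 0.20362217] len 0.06888538234401514 yaw -1.222579977253384 tri None
b [ 0.4133 -0.019   0.023 ]
b [0.4077 0.2379 0.023 ]
b [0.58   0.2418 0.023 ]
b [ 0.5832 -0.019   0.023 ]
```

send_rows:
  motion: [-0.25, -0.6, 0, 0, -0.5, -0.99, 0, 0, -0.5, -0.99, 0, 0]

```text
clock: 2.85
ee_pos: [0.5476, -0.0341, 0.2493]
ee_rot: [0.004, 1.0, -0.001, -0.0]
wrist_force: [0.0, 0.8, -0.2]
width: 0.997
grip_force: 0.0
```

send_rows:
  motion: [0, -0.3, 0, 0, 0, -0.3, 0, 0, 0, -0.3, 0, 0]

```text
clock: 3.22
ee_pos: [0.5468, -0.0593, 0.2494]
ee_rot: [0.001, 1.0, 0.0, -0.0]
wrist_force: [0.3, 0.1, -0.6]
width: 1.002
grip_force: 0.0
```

Run:
```python
from h import *
o=get_obs(); print(o['clock'],o['ee_pos'])
f=cam('wrist'); cv2.imwrite('pics/w2.png',f['image']); np.savez('w2.npz',**{k:f[k] for k in('R','t','f','cx','cy')})
```

```text
3.225 [ 0.54678521 -0.05934078  0.24940808]
```

View pics/w2.png

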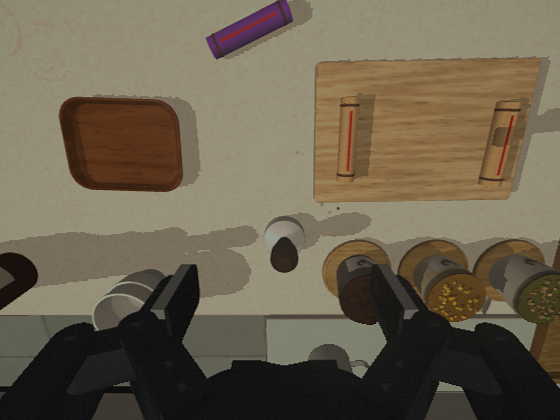

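Wrist view 2: the tamper's foot is around (285,235) with the dark handle top at about (284,256). The tray is at (122,143). Rollers are at (348,140) (right) and (505,143) (left).

Run:
```python
from h import *
F=[];I=[]
for n in(1,2):
    d=np.load(f'w{n}.npz'); F.append({k:d[k] for k in d}); I.append(cv2.imread(f'pics/w{n}.png'))
def red(im,x0,x1,y0,y1):
    h=cv2.cvtColor(im,cv2.COLOR_BGR2HSV); m=((h[...,0]<8)|(h[...,0]>174))&(h[...,1]>140)&(h[...,2]>90)
    k=np.zeros_like(m);k[y0:y1,x0:x1]=m[y0:y1,x0:x1]; v,u=np.nonzero(k); 
    c=np.array([u.mean(),v.mean()]); w=np.linalg.svd(np.c_[u,v]-c,full_matrices=False)[2][0]; w*=np.sign(w[1]); s=(np.c_[u,v]-c)@w; return c+w*s.min(),c+w*s.max()
for nm,a,b in(('R',(225,265,130,230),(330,365,85,190)),('L',(370,415,130,230),(480,525,90,190))):
    p=red(I[0],*a);q=red(I[1],*b); A,B=[tri(F[0],p[i],F[1],q[i]) for i in(0,1)]
    print(nm,(A+B)/2,'yaw',np.degrees(np.arctan2((B-A)[1],(B-A)[0])),'w2',(onz(F[1],*q[0],.045)+onz(F[1],*q[1],.045))/2)
f=F[1]
# tamper: dark handle blob & foot in w2
h=cv2.cvtColor(I[1],cv2.COLOR_BGR2HSV); r=I[1][200:285,250:325].max(2)
n,l,s,c=cv2.connectedComponentsWithStats((r<70).astype(np.uint8))
for i in range(1,n):
    if s[i,4]>80: print('dark',s[i]+[250,200,0,0,0],c[i]+[250,200])
for p,z in(((284.5,254),.085),((284.5,236),.03)): print(onz(f,*p,z))
# dark handle in top
t=cam('top'); g=cam('scene')
for nm,c0,(y0,y1,x0,x1) in(('top',t,(155,180,278,300)),('scene',g,(192,226,308,334))):
    k=(c0['image'][y0:y1,x0:x1].max(2)<70).astype(np.uint8); n,l,s,c=cv2.connectedComponentsWithStats(k); i=1+s[1:,4].argmax(); print(nm,s[i]+[x0,y0,0,0,0],c[i]+[x0,y0])
# tray and board corners
for nm,z,ps in(('tray rim',.016,((60,98),(180,99),(182,190),(77,190))),('board',.023,((315,62),(539,58),(507,198),(314,201)))):
    Q=np.array([onz(f,*p,z) for p in ps]); print(nm,Q[:,:2].round(4).tolist(),Q.mean(0))
cv2.imwrite('pics/z.png',cv2.resize(I[1][195:290,240:330],None,fx=6,fy=6))
```

```text
R [0.50239473 0.01823953 0.04421416] yaw 0.36768419136193065 w2 [0.50222332 0.01804478 0.045     ]
L [0.50802232 0.20363825 0.04469278] yaw -1.6924896193413141 w2 [0.50784278 0.2032812  0.045     ]
dark [271 237  27  36 735] [283.97414966 255.40136054]
[ 0.62928222 -0.0585946   0.085     ]
[ 0.63025587 -0.05843831  0.03      ]Traceback (most recent call last):
  File "<stdin>", line 22, in <module>
ValueError: attempt to get argmax of an empty sequence
```

send_rows:
  motion: [-0.42, 0, 0.1, 0, -0.83, 0.0, 0.4, 0, -0.83, 0.0, 0.8, 0, -0.83, 0, 0.8, 0]

```text
clock: 3.88
ee_pos: [0.6281, -0.0604, 0.1663]
ee_rot: [0.002, 1.0, -0.0, -0.003]
wrist_force: [-0.2, 0.4, -0.0]
width: 0.996
grip_force: 0.0
```

Run:
```python
from h import *
o=get_obs(); print(o['clock'],o['ee_pos'])
d=np.load('w2.npz'); f={k:d[k] for k in d}; g=cam('wrist'); im=g['image']
for nm,z,ps in(('tray rim',.016,((60,98),(180,99),(182,190),(77,190))),('board',.023,((315,62),(539,58),(507,198),(314,201)))):
    Q=np.array([onz(f,*p,z) for p in ps]); print(nm,Q[:,:2].round(4).tolist(),Q.mean(0))
a=cv2.resize(cv2.imread('pics/w2.png')[195:290,240:330],None,fx=4,fy=4); a=cv2.copyMakeBorder(a,0,40,0,0,cv2.BORDER_CONSTANT)
cv2.imwrite('pics/z.png',np.hstack([cv2.resize(a,(360,420)),im[:,130:450]])); np.savez('w3.npz',**{k:g[k] for k in('R','t','f','cx','cy')})
print('expect tamper top/foot px',proj(g,[.63,-.0585,.094]),proj(g,[.63,-.0585,.03]))
```

```text
3.875 [ 0.6280528  -0.06042611  0.16630118]
tray rim [[0.4525, -0.3323], [0.4539, -0.1859], [0.5688, -0.1961], [0.5685, -0.3371]] [ 0.51092772 -0.26285756  0.016     ]
board [[0.4141, -0.0228], [0.4104, 0.2358], [0.5789, 0.2383], [0.5825, -0.0189]] [0.49651067 0.10808848 0.023     ]
expect tamper top/foot px [286.2338483  217.49952265] [285.76684779 196.02148082]
```

View pics/z.png

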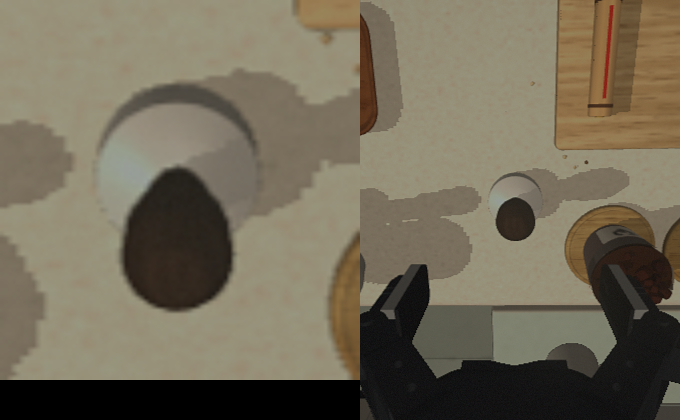

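Right half (wrist view 3): the tamper foot is at about (285,197) and the knob top at about (285,220). This matches the projected estimate within 2–3 px, so height and place agree from two viewpoints. I'll descend and grip.

send_rows:
  motion: [-0.02, 0.02, 0.3, 0, -0.02, 0.02, 0.6, 0, -0.02, 0.02, 0.85, 0, -0.02, 0.02, 1.0, 0, -0.02, 0.02, 1.0, 0, -0.02, 0.02, 1.0, 0]

```text
clock: 4.68
ee_pos: [0.6328, -0.0595, 0.0712]
ee_rot: [0.002, 1.0, 0.0, 0.001]
wrist_force: [-0.1, -0.9, 0.6]
width: 1.0
grip_force: 0.0
```

send_rows:
  motion: [0, 0, 0, 0, 0, 0, 0, 0, 0, 0, 0, 0, 0, 0, 0, 0, 0, 0, 0, 0, 0, 0, 0, 0]
  grip: -1
  force: 80

```text
clock: 5.42
ee_pos: [0.6321, -0.0595, 0.07]
ee_rot: [0.002, 1.0, 0.0, 0.0]
wrist_force: [-1.8, 0.4, 5.2]
width: 0.281
grip_force: 65.5
```

send_rows:
  motion: [0, 0, 0, 0, 0, 0, 0, 0]

```text
clock: 5.68
ee_pos: [0.6321, -0.0595, 0.07]
ee_rot: [0.002, 1.0, 0.0, 0.0]
wrist_force: [-2.1, 0.2, 5.2]
width: 0.281
grip_force: 65.5
```

send_rows:
  motion: [0, 0, -0.3, 0, 0, 0, -0.6, 0, 0, 0, -0.8, 0, 0.4, 0, -0.8, 0, 0.9, 0.1, -0.8, 0, 0.99, 0.4, -0.8, 0, 0.99, 0.8, -0.8, 0]

```text
clock: 6.55
ee_pos: [0.5323, 0.0209, 0.1497]
ee_rot: [0.003, 1.0, 0.0, 0.0]
wrist_force: [0.8, -0.3, 0.3]
width: -0.004
grip_force: 0.0
```

send_rows:
  motion: [0.1, 0.4, 0, 0, 0.25, 0.8, 0, 0, 0.25, 0.99, 0, 0]

```text
clock: 6.92
ee_pos: [0.5075, 0.1224, 0.1493]
ee_rot: [0.0, 1.0, 0.0, -0.0]
wrist_force: [-0.0, 0.6, 0.2]
width: -0.001
grip_force: 0.0
```

send_rows:
  motion: [0, 0.3, 0, 0, 0, 0.7, 0, 0, 0, 0.97, 0, 0, 0, 0.99, 0, 0, 0, 0.99, 0, 0, 0, 0.99, 0, 0, 0, 0.99, 0, 0, 0, 0.99, 0, 0]

```text
clock: 7.92
ee_pos: [0.5091, 0.2186, 0.1496]
ee_rot: [0.002, 1.0, 0.0, 0.0]
wrist_force: [0.3, 0.4, -0.2]
width: -0.006
grip_force: 0.0
```

Run:
```python
from h import *
o=get_obs(); print(o['clock'],o['ee_pos'],o['ee_rot'],o['wrist_force'],o['moment'])
f=cam('wrist'); g=cam('scene'); cv2.imwrite('pics/w4.png',np.hstack([f['image'][:,130:530],cv2.resize(g['image'][120:300,140:310],None,fx=2.33,fy=2.33)[:420]]))
```

```text
7.925 [0.50909422 0.21859258 0.14962187] [2.29617079e-03 9.99997356e-01 9.84426943e-05 7.24722736e-05] [ 0.33952892  0.42928284 -0.24894001] [-0.02696408  0.05778466  0.03304515]Traceback (most recent call last):
  File "<stdin>", line 3, in <module>
    return _nx.concatenate(arrs, 1, dtype=dtype, casting=casting)
           ~~~~~~~~~~~~~~~^^^^^^^^^^^^^^^^^^^^^^^^^^^^^^^^^^^^^^^
ValueError: all the input array dimensions except for the concatenation axis must match exactly, but along dimension 0, the array at index 0 has size 420 and the array at index 1 has size 419
```

Run:
```python
from h import *
f=cam('top'); g=cam('scene')
cv2.imwrite('pics/s4.png',np.hstack([cv2.resize(f['image'][130:240,240:340],(400,440)),cv2.resize(g['image'][175:265,270:350],(391,440))]))
```

```text
(no output)
```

View pics/s4.png

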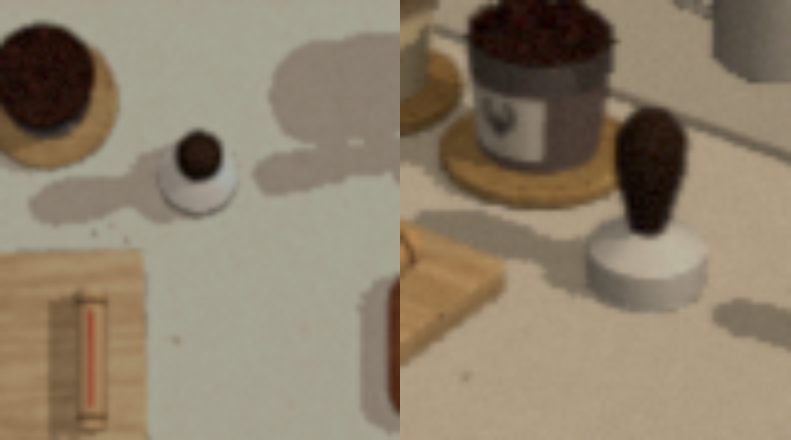

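Run:
```python
from h import *
f=cam('top'); g=cam('scene')
def dark(c,y0,y1,x0,x1):
    k=(c['image'][y0:y1,x0:x1].max(2)<75).astype(np.uint8); n,l,s,ce=cv2.connectedComponentsWithStats(k); i=1+s[1:,4].argmax(); print(s[i]+[x0,y0,0,0,0],ce[i]+[x0,y0]); return ce[i]+[x0,y0]
a=dark(f,155,182,280,300); b=dark(g,192,226,308,335); print(tri(f,a,g,b))
for z in(.06,.07,.08,.09): print(z,onz(f,*a,z).round(4),onz(g,*b,z).round(4))
Q=[]
for n,p in((2,(284,255.4)),(3,(285,220))):
    d=np.load(f'w{n}.npz'); F={k:d[k] for k in d}; Q.append((F,p)); print(n,[onz(F,*p,z).round(4).tolist() for z in(.06,.07,.08,.09)])
print(tri(*Q[0],*Q[1]))
# white foot in w2: bright ellipse extents and expected contour
F=Q[0][0]
for X in([.63,-.0585,.094],[.63,-.0585,.0],[.659,-.0585,.0],[.601,-.0585,.0],[.601,-.0585,.03]): print(X,proj(F,X).round(1))
```

```text
[284 163  11  12 107] [289.03738318 168.64485981]
[314 197  14  26 287] [320.4912892  208.77700348]
[ 0.64100087 -0.0595579   0.06501926]
0.06 [ 0.6429 -0.0604  0.06  ] [ 0.6473 -0.0542  0.06  ]
0.07 [ 0.6405 -0.0603  0.07  ] [ 0.633  -0.0636  0.07  ]
0.08 [ 0.6381 -0.0601  0.08  ] [ 0.6186 -0.0731  0.08  ]
0.09 [ 0.6357 -0.06    0.09  ] [ 0.6043 -0.0825  0.09  ]
2 [[0.6441, -0.0592, 0.06], [0.6389, -0.0592, 0.07], [0.6337, -0.0592, 0.08], [0.6285, -0.0592, 0.09]]
3 [[0.6448, -0.0594, 0.06], [0.6411, -0.0594, 0.07], [0.6374, -0.0595, 0.08], [0.6336, -0.0595, 0.09]]
[ 0.64642407 -0.05928682  0.05556599]
[0.63, -0.0585, 0.094] [284.6 258.1]
[0.63, -0.0585, 0.0] [284.4 227.5]
[0.659, -0.0585, 0.0] [284.4 245.6]
[0.601, -0.0585, 0.0] [284.4 208.7]
[0.601, -0.0585, 0.03] [284.4 215.8]
```

The tamper still stands in place: top view (289,169), scene (320,209). It slipped because my x estimate was about 10 mm short (true x ≈ 0.641). I'll go back and regrip.

send_rows:
  motion: [0, -0.4, 0, 0, 0, -0.9, 0, 0, 0, -0.99, 0, 0]
  grip: 1

```text
clock: 8.6
ee_pos: [0.5088, 0.1163, 0.1497]
ee_rot: [0.004, 1.0, -0.0, 0.0]
wrist_force: [0.3, -0.6, 0.4]
width: 0.642
grip_force: 0.0
```

send_rows:
  motion: [0, -0.4, 0, 0, -0.1, -0.9, 0, 0, -0.4, -0.99, 0, 0]

```text
clock: 8.98
ee_pos: [0.5482, 0.0178, 0.1501]
ee_rot: [0.004, 1.0, 0.0, 0.0]
wrist_force: [-0.5, 0.7, 0.2]
width: 0.997
grip_force: 0.0
```

send_rows:
  motion: [-0.3, -0.4, 0, 0, -0.7, -0.8, 0, 0, -0.92, -0.8, 0, 0, -0.92, -0.8, 0, 0, -0.92, -0.8, 0, 0]

```text
clock: 9.6
ee_pos: [0.6394, -0.0586, 0.1492]
ee_rot: [0.001, 1.0, 0.0, -0.0]
wrist_force: [0.6, 1.0, 0.4]
width: 1.002
grip_force: 0.0
```

Run:
```python
from h import *
o=get_obs(); print(o['clock'],o['ee_pos'],o['width'])
g=cam('wrist'); im=g['image']
k=(im[150:290,250:325].max(2)<75).astype(np.uint8); n,l,s,c=cv2.connectedComponentsWithStats(k); i=1+s[1:,4].argmax(); print(s[i]+[250,150,0,0,0],c[i]+[250,150])
for x in(.636,.641,.646): print(x,proj(g,[x,-.0597,.094]).round(1),proj(g,[x-.029,-.0597,0]).round(1),'back of knob',proj(g,[x+.016,-.0597,.08]).round(1))
col=im[140:230,285].astype(int).sum(1)//3; print(col.tolist())
```

```text
9.6 [ 0.63940352 -0.05861986  0.14918801] 1.0015523638995087
[ 262  190   43   46 1524] [282.98228346 213.36614173]
0.636 [282.3 218.2] [282.6 159.4] back of knob [282.5 230.8]
0.641 [282.3 224.5] [282.6 164.3] back of knob [282.5 236.4]
0.646 [282.4 230.6] [282.7 169.1] back of knob [282.5 242. ]
[140, 138, 140, 138, 139, 138, 139, 141, 140, 140, 138, 138, 138, 139, 139, 138, 137, 137, 138, 137, 136, 136, 138, 113, 82, 71, 71, 84, 124, 126, 127, 127, 128, 129, 128, 129, 130, 130, 131, 131, 133, 133, 135, 136, 135, 135, 135, 138, 140, 122, 61, 34, 35, 36, 36, 36, 35, 37, 36, 36, 37, 36, 37, 35, 37, 36, 34, 36, 37, 34, 39, 38, 40, 42, 40, 39, 37, 40, 38, 41, 39, 42, 37, 40, 38, 40, 38, 39, 42, 41]
```

send_rows:
  motion: [-0.01, 0, 0.3, 0, -0.01, 0, 0.6, 0, -0.01, 0, 0.85, 0, -0.01, 0, 0.85, 0, -0.01, 0, 0.85, 0]

```text
clock: 10.28
ee_pos: [0.6413, -0.0593, 0.0659]
ee_rot: [0.002, 1.0, 0.0, 0.001]
wrist_force: [-0.1, 0.2, 0.8]
width: 0.999
grip_force: 0.0
```

send_rows:
  motion: [0, 0, 0, 0, 0, 0, 0, 0, 0, 0, 0, 0, 0, 0, 0, 0, 0, 0, 0, 0, 0, 0, 0, 0]
  grip: -1
  force: 80

```text
clock: 11.02
ee_pos: [0.6413, -0.0595, 0.0656]
ee_rot: [0.002, 1.0, 0.0, 0.001]
wrist_force: [-2.7, 0.6, 6.7]
width: 0.341
grip_force: 78.4
```

send_rows:
  motion: [0, 0, -0.1, 0, 0, 0, -0.3, 0, 0, 0, -0.6, 0, 0, 0, -0.8, 0, 0, 0, -0.8, 0, 0, 0, -0.8, 0]

```text
clock: 11.78
ee_pos: [0.6403, -0.0593, 0.1435]
ee_rot: [0.002, 1.0, 0.0, -0.001]
wrist_force: [-0.5, 0.0, -5.2]
width: 0.334
grip_force: 79.6
```

send_rows:
  motion: [0.4, 0, -0.05, 0, 0.85, 0.1, -0.05, 0, 0.99, 0.4, -0.05, 0, 0.99, 0.8, -0.05, 0]

```text
clock: 12.28
ee_pos: [0.5405, 0.0207, 0.1487]
ee_rot: [0.003, 1.0, 0.0, -0.001]
wrist_force: [0.3, 0.8, -3.6]
width: 0.338
grip_force: 79.7
```

send_rows:
  motion: [0.15, 0.4, 0, 0, 0.33, 0.8, 0, 0, 0.33, 0.99, 0, 0]

```text
clock: 12.65
ee_pos: [0.5076, 0.1225, 0.1484]
ee_rot: [0.0, 1.0, 0.0, -0.001]
wrist_force: [0.4, -0.5, -4.3]
width: 0.333
grip_force: 79.8
```

send_rows:
  motion: [0, 0.3, 0, 0, 0, 0.7, 0, 0, 0, 0.97, 0, 0, 0, 1.0, 0, 0, 0, 1.0, 0, 0, 0, 1.0, 0, 0]

```text
clock: 13.4
ee_pos: [0.5103, 0.2185, 0.1493]
ee_rot: [0.003, 1.0, -0.0, -0.0]
wrist_force: [-0.2, 0.0, -4.2]
width: 0.337
grip_force: 79.9
```

send_rows:
  motion: [0, 0, 0.1, 0, 0, 0, 0.25, 0, 0, 0, 0.31, 0, 0, 0, 0.31, 0, 0, 0, 0.31, 0, 0, 0, 0.31, 0]

```text
clock: 14.15
ee_pos: [0.5102, 0.2202, 0.1189]
ee_rot: [0.002, 1.0, 0.0, 0.0]
wrist_force: [0.0, 0.4, -3.5]
width: 0.34
grip_force: 79.9
```

Run:
```python
from h import *
o=get_obs(); print(o['clock'],o['ee_pos'],o['ee_rot'],o['wrist_force'],o['moment'],o['width'])
f=cam('wrist'); g=cam('scene'); cv2.imwrite('pics/w4.png',np.hstack([f['image'][:,130:530],cv2.resize(g['image'][120:300,140:310],(397,420))]))
```

```text
14.15 [0.51024524 0.22016861 0.11892906] [1.94120693e-03 9.99998034e-01 2.38222559e-04 3.27436893e-04] [ 0.01191008  0.44769601 -3.49908928] [ 0.07591654 -0.00757241 -0.02804958] 0.33982894982214246
```

View pics/w4.png

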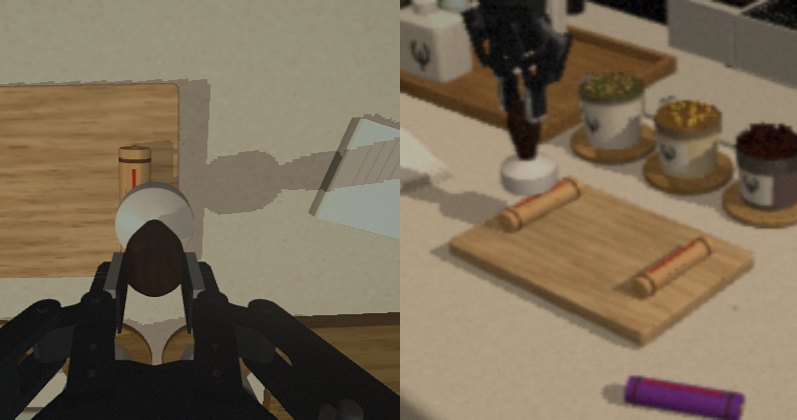

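The tamper hangs upright, foot just above the left roller (at (135,170) in the left half) and offset outward as planned. Baseline fz ≈ -4. I'll lower gently to contact.

send_rows:
  motion: [0, 0, 0.04, 0, 0, 0, 0.07, 0, 0, 0, 0.07, 0]

```text
clock: 14.62
ee_pos: [0.5097, 0.2199, 0.1111]
ee_rot: [0.002, 1.0, -0.0, -0.0]
wrist_force: [-0.5, -0.8, -5.1]
width: 0.338
grip_force: 79.9
```

send_rows:
  motion: [0, 0, 0.01, 0, 0, 0, 0.01, 0]

```text
clock: 14.88
ee_pos: [0.51, 0.22, 0.1105]
ee_rot: [0.002, 1.0, 0.0, 0.0]
wrist_force: [-0.2, -0.3, -4.8]
width: 0.337
grip_force: 79.9
```

send_rows:
  motion: [0, 0, 0.01, 0, 0, 0, 0.01, 0]

```text
clock: 15.12
ee_pos: [0.5103, 0.2202, 0.1099]
ee_rot: [0.002, 1.0, 0.0, 0.0]
wrist_force: [-0.0, 0.2, -1.2]
width: 0.337
grip_force: 80.4
```

send_rows:
  motion: [0, 0, 0.008, 0, 0, 0, 0.008, 0]

```text
clock: 15.38
ee_pos: [0.5103, 0.2203, 0.1092]
ee_rot: [0.002, 1.0, 0.0, 0.0]
wrist_force: [-0.7, 1.0, 1.9]
width: 0.335
grip_force: 81.1
```

send_rows:
  motion: [0, 0, 0.003, 0, 0, -0.02, 0.003, 0, 0, -0.04, 0.003, 0, 0, -0.04, 0.003, 0]

```text
clock: 15.88
ee_pos: [0.5103, 0.2165, 0.1091]
ee_rot: [0.002, 1.0, 0.001, 0.001]
wrist_force: [-0.1, 2.4, 4.8]
width: 0.335
grip_force: 81.5
```

send_rows:
  motion: [0, -0.02, 0, 0, 0, -0.04, 0, 0, 0, -0.04, 0, 0]

```text
clock: 16.25
ee_pos: [0.5105, 0.2127, 0.1093]
ee_rot: [0.002, 1.0, 0.001, 0.001]
wrist_force: [-3.5, 0.9, 10.2]
width: 0.334
grip_force: 82.2
```

send_rows:
  motion: [0, 0, -0.006, 0, 0, -0.02, -0.009, 0, 0, -0.03, -0.011, 0, 0, -0.03, -0.011, 0]

```text
clock: 16.75
ee_pos: [0.5104, 0.2096, 0.1102]
ee_rot: [0.002, 1.0, 0.001, 0.001]
wrist_force: [-1.3, 3.5, 6.4]
width: 0.339
grip_force: 81.6
```

send_rows:
  motion: [0, -0.02, -0.004, 0, 0, -0.04, -0.008, 0, 0, -0.04, -0.008, 0]

```text
clock: 17.12
ee_pos: [0.5102, 0.205, 0.1107]
ee_rot: [0.002, 1.0, 0.0, 0.0]
wrist_force: [-0.7, 2.1, 5.9]
width: 0.335
grip_force: 81.7
```

send_rows:
  motion: [0, -0.02, -0.005, 0, 0, -0.04, -0.009, 0, 0, -0.04, -0.009, 0]

```text
clock: 17.5
ee_pos: [0.51, 0.2008, 0.1114]
ee_rot: [0.002, 1.0, 0.0, 0.0]
wrist_force: [-1.7, 0.4, 6.2]
width: 0.335
grip_force: 81.5
```

send_rows:
  motion: [0, -0.02, -0.004, 0, 0, -0.04, -0.009, 0, 0, -0.05, -0.011, 0, 0, -0.05, -0.011, 0]

```text
clock: 18.0
ee_pos: [0.5098, 0.1957, 0.1122]
ee_rot: [0.002, 1.0, -0.0, -0.0]
wrist_force: [-0.3, 0.7, 4.3]
width: 0.337
grip_force: 81.3
```

send_rows:
  motion: [0, -0.02, -0.003, 0, 0, -0.04, -0.005, 0, 0, -0.05, -0.006, 0, 0, -0.05, -0.006, 0]

```text
clock: 18.5
ee_pos: [0.5098, 0.1908, 0.1128]
ee_rot: [0.002, 1.0, -0.0, -0.0]
wrist_force: [-0.0, -0.2, 1.9]
width: 0.34
grip_force: 81.0
```

send_rows:
  motion: [0, 0, 0.003, 0, 0, -0.02, 0.003, 0, 0, -0.04, 0.003, 0, 0, -0.04, 0.003, 0]

```text
clock: 19.0
ee_pos: [0.51, 0.1867, 0.1127]
ee_rot: [0.002, 1.0, 0.0, 0.0]
wrist_force: [0.4, 0.4, 4.8]
width: 0.336
grip_force: 81.3
```

send_rows:
  motion: [0, -0.02, 0, 0, 0, -0.04, 0, 0, 0, -0.04, 0, 0]

```text
clock: 19.38
ee_pos: [0.51, 0.1827, 0.1127]
ee_rot: [0.002, 1.0, -0.0, 0.0]
wrist_force: [0.0, 0.2, 5.3]
width: 0.337
grip_force: 81.4
```

send_rows:
  motion: [0, -0.02, 0, 0, 0, -0.04, 0.001, 0, 0, -0.04, 0.001, 0]

```text
clock: 19.75
ee_pos: [0.51, 0.1787, 0.1126]
ee_rot: [0.002, 1.0, -0.0, 0.0]
wrist_force: [0.7, -0.8, 5.8]
width: 0.332
grip_force: 81.5
```

send_rows:
  motion: [0, -0.02, 0.001, 0, 0, -0.04, 0.003, 0, 0, -0.04, 0.003, 0]

```text
clock: 20.12
ee_pos: [0.51, 0.1746, 0.1124]
ee_rot: [0.002, 1.0, -0.0, 0.0]
wrist_force: [-0.4, 0.0, 7.6]
width: 0.336
grip_force: 81.9
```

send_rows:
  motion: [0, -0.02, 0, 0, 0, -0.04, 0, 0, 0, -0.05, 0, 0, 0, -0.05, 0, 0]

```text
clock: 20.62
ee_pos: [0.5099, 0.1697, 0.1122]
ee_rot: [0.002, 1.0, -0.0, 0.0]
wrist_force: [0.3, -0.7, 7.8]
width: 0.334
grip_force: 81.8
```

send_rows:
  motion: [0, 0, -0.003, 0, 0, -0.02, -0.003, 0, 0, -0.04, -0.003, 0, 0, -0.05, -0.003, 0, 0, -0.05, -0.003, 0]

```text
clock: 21.25
ee_pos: [0.5097, 0.1648, 0.1124]
ee_rot: [0.002, 1.0, -0.0, -0.0]
wrist_force: [1.3, -1.8, 2.6]
width: 0.339
grip_force: 81.2
```

Run:
```python
from h import *
o=get_obs(); print(o['clock'],o['ee_pos'],o['wrist_force'],o['moment'])
f=cam('wrist'); g=cam('scene'); a=f['image'][60:300,130:430]
cv2.imwrite('pics/w5.png',np.hstack([cv2.resize(a,None,fx=1.75,fy=1.75),cv2.resize(g['image'][170:270,150:220],(270,420))]))
np.savez('w5.npz',**{k:f[k] for k in('R','t','f','cx','cy')})
for y in(.15,.165,.17,.175,.18,.185,.19): print(y,proj(f,[.462,y,.047]).round(1))
```

```text
21.25 [0.50971688 0.16476866 0.11238613] [ 1.2620448  -1.79639868  2.5701052 ] [-0.23453975 -0.15751213 -0.00827637]
0.15 [263.5 156.8]
0.165 [283.9 156.8]
0.17 [290.7 156.7]
0.175 [297.5 156.7]
0.18 [304.4 156.7]
0.185 [311.2 156.7]
0.19 [318.  156.6]
```

View pics/w5.png

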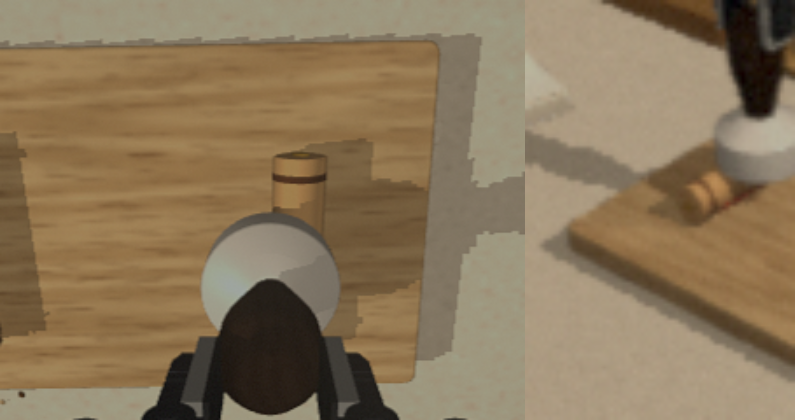

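The roller sits at (300,200) in the crop, i.e. y≈0.178, about 25 mm rolled. Its red line is now low on the front side, so it has turned past 100°. It rose about 4 mm and is now starting to sink. I'll roll a bit further.

send_rows:
  motion: [0, -0.02, 0.005, 0, 0, -0.04, 0.009, 0, 0, -0.04, 0.009, 0]

```text
clock: 21.72
ee_pos: [0.5097, 0.1607, 0.1116]
ee_rot: [0.002, 1.0, -0.0, -0.0]
wrist_force: [0.1, -1.4, 3.6]
width: 0.334
grip_force: 81.3
```

send_rows:
  motion: [0, -0.02, 0.005, 0, 0, -0.04, 0.009, 0, 0, -0.04, 0.009, 0]

```text
clock: 22.1
ee_pos: [0.5098, 0.1567, 0.1108]
ee_rot: [0.002, 1.0, -0.0, 0.0]
wrist_force: [0.7, -0.6, 5.1]
width: 0.338
grip_force: 81.6
```

Roller 1 (left) rises about 4 mm and sinks again, so it rocks. I'll lift and go to the right-hand roller.

send_rows:
  motion: [0, 0, -0.1, 0, 0, 0, -0.25, 0, 0.02, -0.2, -0.25, 0, 0.05, -0.6, -0.25, 0, 0.05, -0.99, -0.25, 0]

```text
clock: 22.72
ee_pos: [0.5036, 0.056, 0.1357]
ee_rot: [0.002, 1.0, -0.0, -0.0]
wrist_force: [1.2, 0.0, -5.2]
width: 0.335
grip_force: 79.9
```

send_rows:
  motion: [0, -0.3, 0, 0, 0, -0.55, 0, 0, 0, -0.55, 0, 0, 0, -0.55, 0.1, 0, 0, -0.55, 0.2, 0, 0, -0.55, 0.24, 0, 0, -0.55, 0.24, 0, 0, -0.55, 0.24, 0]

```text
clock: 23.72
ee_pos: [0.5043, 0.0031, 0.1119]
ee_rot: [0.002, 1.0, 0.0, 0.0]
wrist_force: [-0.1, 0.3, -3.8]
width: 0.333
grip_force: 80.0
```

Run:
```python
from h import *
o=get_obs(); print(o['clock'],o['ee_pos'],o['wrist_force'])
f=cam('wrist'); cv2.imwrite('pics/w6.png',f['image'])
d=f['image']
h=cv2.cvtColor(d,cv2.COLOR_BGR2HSV); m=((h[...,0]<8)|(h[...,0]>174))&(h[...,1]>140)&(h[...,2]>90); m[:90]=0;m[240:]=0
n,l,s,c=cv2.connectedComponentsWithStats(m.astype(np.uint8))
for i in range(1,n):
    if s[i,4]>15: print(s[i],onz(f,*c[i],.045))
```

```text
23.725 [0.50430958 0.00314908 0.11188226] [-0.06510376  0.31246872 -3.77239633]
[302 171   4  16  47] [0.47292389 0.01781549 0.045     ]
```

Right roller at y=0.018, tamper at y=0.003 as planned. Now lower to contact.

send_rows:
  motion: [0, 0, 0.012, 0, 0, 0, 0.012, 0]

```text
clock: 24.02
ee_pos: [0.5041, 0.0031, 0.1105]
ee_rot: [0.002, 1.0, 0.0, -0.0]
wrist_force: [0.7, 0.5, -4.4]
width: 0.34
grip_force: 80.0
```

send_rows:
  motion: [0, 0, 0.008, 0, 0, 0, 0.008, 0]

```text
clock: 24.28
ee_pos: [0.5044, 0.003, 0.1099]
ee_rot: [0.002, 1.0, 0.0, 0.0]
wrist_force: [-0.3, -0.5, -2.7]
width: 0.333
grip_force: 80.3
```

send_rows:
  motion: [0, 0, 0.01, 0, 0, 0, 0.01, 0]

```text
clock: 24.52
ee_pos: [0.5045, 0.0031, 0.1091]
ee_rot: [0.002, 1.0, 0.0, 0.0]
wrist_force: [0.0, -0.2, 1.5]
width: 0.337
grip_force: 80.9
```

send_rows:
  motion: [0, 0, 0.003, 0, 0, 0.02, 0.003, 0, 0, 0.04, 0.003, 0, 0, 0.04, 0.003, 0]

```text
clock: 25.02
ee_pos: [0.5044, 0.0074, 0.1086]
ee_rot: [0.002, 1.0, 0.0, 0.0]
wrist_force: [0.9, -0.2, 5.4]
width: 0.337
grip_force: 81.6
```

send_rows:
  motion: [0, 0.02, 0, 0, 0, 0.04, 0, 0, 0, 0.04, 0, 0]

```text
clock: 25.4
ee_pos: [0.5043, 0.0114, 0.1085]
ee_rot: [0.002, 1.0, 0.0, 0.0]
wrist_force: [0.9, 0.8, 3.4]
width: 0.332
grip_force: 81.3
```

send_rows:
  motion: [0, 0.02, 0, 0, 0, 0.04, 0, 0, 0, 0.06, 0, 0, 0, 0.06, 0, 0]

```text
clock: 25.9
ee_pos: [0.5043, 0.0173, 0.1085]
ee_rot: [0.002, 1.0, 0.0, 0.0]
wrist_force: [-0.5, -0.6, 6.3]
width: 0.336
grip_force: 81.7
```

send_rows:
  motion: [0, 0.02, -0.003, 0, 0, 0.04, -0.003, 0, 0, 0.06, -0.003, 0, 0, 0.08, -0.003, 0, 0, 0.08, -0.003, 0]

```text
clock: 26.52
ee_pos: [0.5042, 0.0253, 0.1087]
ee_rot: [0.002, 1.0, 0.0, -0.0]
wrist_force: [-0.3, -0.2, 5.7]
width: 0.337
grip_force: 81.6
```

send_rows:
  motion: [0, 0.02, -0.001, 0, 0, 0.04, -0.001, 0, 0, 0.06, -0.001, 0, 0, 0.08, -0.001, 0, 0, 0.1, -0.001, 0, 0, 0.1, -0.001, 0]

```text
clock: 27.28
ee_pos: [0.5042, 0.0353, 0.1088]
ee_rot: [0.002, 1.0, 0.0, -0.0]
wrist_force: [-0.3, 0.6, 4.8]
width: 0.333
grip_force: 81.5
```

send_rows:
  motion: [0, 0.02, 0, 0, 0, 0.04, 0, 0, 0, 0.06, 0, 0, 0, 0.08, 0, 0, 0, 0.1, 0, 0, 0, 0.1, 0, 0]

```text
clock: 28.02
ee_pos: [0.5042, 0.0453, 0.1088]
ee_rot: [0.002, 1.0, 0.0, -0.0]
wrist_force: [-0.6, 0.4, 5.0]
width: 0.335
grip_force: 81.5
```

send_rows:
  motion: [0, 0.02, 0, 0, 0, 0.04, 0, 0, 0, 0.06, 0, 0, 0, 0.08, 0, 0, 0, 0.08, 0, 0]

```text
clock: 28.65
ee_pos: [0.5043, 0.0534, 0.1088]
ee_rot: [0.002, 1.0, 0.0, 0.0]
wrist_force: [-0.9, 1.1, 4.9]
width: 0.334
grip_force: 81.5
```

send_rows:
  motion: [0, 0.02, 0, 0, 0, 0.04, 0, 0, 0, 0.06, 0, 0, 0, 0.08, 0, 0, 0, 0.08, 0, 0]

```text
clock: 29.28
ee_pos: [0.5044, 0.0613, 0.1088]
ee_rot: [0.002, 1.0, 0.0, 0.0]
wrist_force: [-1.8, 0.4, 6.5]
width: 0.338
grip_force: 81.6
```

Right roller runs true: constant height at about 9 N over roughly 150°. Now set the tamper down on the counter.

send_rows:
  motion: [0, 0, -0.1, 0, 0, 0, -0.3, 0, -0.05, -0.2, -0.4, 0, -0.2, -0.6, -0.4, 0, -0.4, -0.99, -0.4, 0]

```text
clock: 29.9
ee_pos: [0.5436, -0.039, 0.1488]
ee_rot: [0.002, 1.0, 0.0, -0.001]
wrist_force: [1.3, -0.2, -5.5]
width: 0.335
grip_force: 80.0
```

send_rows:
  motion: [-0.3, -0.3, 0, 0, -0.56, -0.62, 0, 0, -0.56, -0.62, 0.2, 0, -0.56, -0.62, 0.5, 0, -0.56, -0.62, 0.75, 0, -0.56, -0.62, 0.8, 0, -0.56, -0.62, 0.8, 0, -0.56, -0.62, 0.8, 0]

```text
clock: 30.9
ee_pos: [0.6004, -0.1004, 0.07]
ee_rot: [0.002, 1.0, 0.0, 0.001]
wrist_force: [-0.1, -0.3, -5.6]
width: 0.337
grip_force: 80.2
```

send_rows:
  motion: [0, 0, 0.02, 0, 0, 0, 0.035, 0, 0, 0, 0.04, 0, 0, 0, 0.04, 0]

```text
clock: 31.4
ee_pos: [0.6003, -0.1003, 0.0656]
ee_rot: [0.002, 1.0, 0.0, 0.001]
wrist_force: [-1.8, 0.6, 5.8]
width: 0.336
grip_force: 81.8
```

send_rows:
  motion: [0, 0, -0.005, 0, 0, 0, -0.005, 0, 0, 0, -0.005, 0, 0, 0, -0.005, 0, 0, 0, -0.005, 0, 0, 0, -0.005, 0]
  grip: 1

```text
clock: 32.15
ee_pos: [0.5997, -0.1003, 0.0653]
ee_rot: [0.002, 1.0, 0.0, 0.0]
wrist_force: [0.0, 0.6, 0.1]
width: 1.0
grip_force: 0.0
```

send_rows:
  motion: [0, 0, -0.3, 0, 0, 0, -0.6, 0, 0, 0, -0.99, 0, 0.3, 0.2, -0.99, 0, 0.7, 0.6, -0.99, 0, 0.99, 0.99, -0.99, 0]

```text
clock: 32.9
ee_pos: [0.4997, -0.0001, 0.1643]
ee_rot: [0.002, 1.0, 0.0, 0.0]
wrist_force: [1.7, 0.7, 0.3]
width: 0.997
grip_force: 0.0
```

send_rows:
  motion: [0.05, 0.4, -0.1, 0, 0.05, 0.9, -0.3, 0, 0.05, 0.99, -0.4, 0, 0.05, 0.99, -0.4, 0, 0.05, 0.99, -0.4, 0]

```text
clock: 33.52
ee_pos: [0.4964, 0.0964, 0.2037]
ee_rot: [0.003, 1.0, -0.0, -0.0]
wrist_force: [0.3, -0.3, -0.5]
width: 1.004
grip_force: 0.0
```

Run:
```python
from h import *
o=get_obs(); print(o['clock'],o['ee_pos'],o['ee_rot'],o['width'])
f=cam('wrist'); g=cam('scene'); cv2.imwrite('pics/w6.png',np.hstack([f['image'][40:400,60:500],cv2.resize(g['image'][170:320,150:330],(360,360))])); np.savez('w6.npz',**{k:f[k] for k in('R','t','f','cx','cy')})
```

```text
33.525 [0.49642636 0.09640612 0.20374043] [ 3.01648530e-03  9.99995364e-01 -2.62895332e-04 -3.22355992e-04] 1.003605022034397
```

View pics/w6.png

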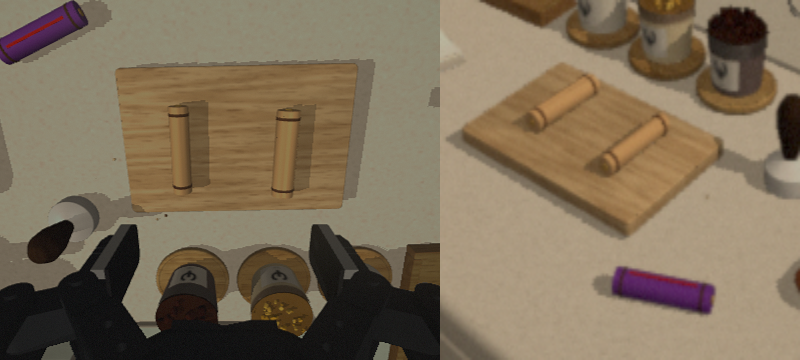

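The wrist crop shows the worn roller (the left-hand one) at crop (286,150), full image (346,190), lying flat with its line turned under. The true one is at (179,150), full (239,190). The tamper stands at (75,215).

Run:
```python
from h import *
d=np.load('w6.npz'); f={k:d[k] for k in d}
for n,p in(('far-base end',(347,149)),('other end',(343.5,232)),('true a',(238,147)),('true b',(241.5,231)),('tamperfoot',(133,257))): print(n,onz(f,*p,.045).round(4))
d=np.load('w2.npz'); f={k:d[k] for k in d}
im=cv2.imread('pics/w2.png'); h=cv2.cvtColor(im,cv2.COLOR_BGR2HSV)
m=((h[...,0]<12)&(h[...,1]>120)&(h[...,2]<190)).astype(np.uint8); m[:85]=0;m[200:]=0;m[:,210:]=0;m[:,:40]=0
c=max(cv2.findContours(m,0,2)[0],key=cv2.contourArea)
P=np.array([onz(f,*p[0],.016)[:2] for p in c]).astype(np.float32); print('tray',cv2.minAreaRect(P),P.min(0),P.max(0))
```

```text
far-base end [0.4551 0.1622 0.045 ]
other end [0.5485 0.1639 0.045 ]
true a [0.4525 0.0491 0.045 ]
true b [0.5466 0.0479 0.045 ]
tamperfoot [ 0.5788 -0.0808  0.045 ]
tray ((0.4672408998012543, -0.3023739457130432), (0.04161601513624191, 0.09716705232858658), 25.523605346679688) [ 0.4513668  -0.33878767] [ 0.50645596 -0.24998507]
```

send_rows:
  motion: [-0.03, 0.3, 0.2, 0, -0.06, 0.66, 0.6, 0, -0.06, 0.66, 0.99, 0, -0.06, 0.66, 0.99, 0, -0.06, 0.66, 0.99, 0]

```text
clock: 34.25
ee_pos: [0.5036, 0.1632, 0.1066]
ee_rot: [0.003, 1.0, 0.0, 0.001]
wrist_force: [-0.3, -0.8, 0.5]
width: 1.003
grip_force: 0.0
```

send_rows:
  motion: [0, 0, 0.2, 0, 0, 0, 0.4, 0, 0, 0, 0.58, 0, 0, 0, 0.58, 0, 0, 0, 0.58, 0]

```text
clock: 34.88
ee_pos: [0.5034, 0.1641, 0.0483]
ee_rot: [0.002, 1.0, 0.0, 0.001]
wrist_force: [-0.5, -0.3, -0.4]
width: 1.004
grip_force: 0.0
```

send_rows:
  motion: [0, 0, 0, 0, 0, 0, 0, 0, 0, 0, 0, 0, 0, 0, 0, 0, 0, 0, 0, 0, 0, 0, 0, 0, 0, 0, 0, 0]
  grip: -1
  force: 35

```text
clock: 35.75
ee_pos: [0.5028, 0.164, 0.0473]
ee_rot: [0.002, 1.0, 0.0, -0.0]
wrist_force: [-1.2, -0.8, 0.0]
width: -0.001
grip_force: 0.0
```

Gripper closed empty. I'll open, back off to the earlier viewpoint and measure the roller numerically from its dark bands.

send_rows:
  motion: [0, 0, -0.3, 0, 0, 0, -0.6, 0, 0, 0, -0.9, 0, 0, 0, -0.9, 0]

```text
clock: 36.25
ee_pos: [0.5041, 0.1646, 0.1395]
ee_rot: [0.002, 1.0, 0.001, 0.002]
wrist_force: [-0.7, 0.6, -0.4]
width: -0.004
grip_force: 0.0
```

send_rows:
  motion: [0.03, -0.3, -0.3, 0, 0.06, -0.66, -0.67, 0, 0.06, -0.66, -0.67, 0, 0.06, -0.66, -0.67, 0]
  grip: 1

```text
clock: 36.75
ee_pos: [0.496, 0.0986, 0.2032]
ee_rot: [0.002, 1.0, 0.0, -0.001]
wrist_force: [-0.2, 0.5, -0.0]
width: 0.845
grip_force: 0.0
```

```bash
cat > bands.py <<'E'
from h import *
def bands(c,y0,y1,x0,x1,thr):
    im=c['image'][y0:y1,x0:x1]; h=cv2.cvtColor(im,cv2.COLOR_BGR2HSV)
    m=((im.max(2)<thr)&(h[...,1]>90)).astype(np.uint8)
    n,l,s,ce=cv2.connectedComponentsWithStats(m)
    return [(s[i]+[x0,y0,0,0,0],ce[i]+[x0,y0]) for i in range(1,n) if 12<s[i,4]<400]
E
python3 - <<'E'
from bands import *
o=get_obs(); print(o['clock'],o['ee_pos'],o['width'])
f=cam('wrist'); np.savez('w7.npz',**{k:f[k] for k in('R','t','f','cx','cy')}); cv2.imwrite('pics/w7.png',f['image'])
for s,c in bands(f,115,255,190,430,110): print(s,c.round(1),onz(f,*c,.045).round(4))
a=cv2.imread('pics/w6.png')[:,:440].astype(int); b=f['image'][40:400,60:500].astype(int)
print('diff vs before (crop coords)',[ (s[:4].tolist(),int(s[4])) for s in cv2.connectedComponentsWithStats(cv2.morphologyEx((abs(a-b).max(2)>40).astype(np.uint8),cv2.MORPH_OPEN,np.ones((3,3))))[2][1:] if s[4]>20])
E
```

```text
36.75 [0.49602545 0.09861932 0.20324801] 0.8447712015307655
[352 145   8   3  14] [355.1 145.6] [0.451  0.1725 0.045 ]
[191 250  14   3  19] [197.8 251.4] [ 0.5715 -0.0015  0.045 ]
diff vs before (crop coords) [([122, 219, 33, 119], 1806), ([294, 219, 33, 119], 1684), ([62, 224, 72, 58], 770), ([315, 224, 36, 25], 302), ([347, 250, 18, 16], 152), ([117, 262, 10, 9], 71), ([322, 262, 10, 9], 71), ([93, 269, 12, 10], 90), ([344, 270, 11, 9], 80), ([29, 273, 32, 18], 406), ([388, 273, 14, 15], 163), ([376, 274, 10, 7], 42), ([409, 277, 10, 14], 96), ([0, 282, 24, 27], 289), ([426, 283, 14, 16], 129), ([215, 305, 3, 17], 51), ([153, 313, 3, 8], 24), ([70, 331, 31, 29], 685), ([368, 336, 8, 5], 34), ([348, 340, 30, 20], 444), ([41, 342, 26, 18], 286), ([382, 342, 25, 18], 246)]
```

Run:
```python
from h import *
d=np.load('w7.npz'); f={k:d[k] for k in d}; im=cv2.imread('pics/w7.png')
for v in(158,175,190,205,222):
    p=im[v-3:v+4,318:380].astype(float).mean(0); 
    print(v,p[:,0].astype(int).tolist())
print([ (v,[onz(f,u,v,z)[:2].round(4).tolist() for u in(330,360) for z in(.034,.045)]) for v in(158,222)])
```

```text
158 [64, 64, 64, 64, 64, 65, 64, 63, 64, 64, 64, 64, 64, 64, 65, 61, 47, 40, 44, 46, 49, 50, 53, 50, 52, 53, 53, 54, 55, 56, 57, 57, 55, 52, 51, 50, 47, 44, 39, 38, 47, 55, 56, 57, 57, 58, 58, 58, 58, 59, 59, 58, 59, 58, 58, 67, 74, 73, 74, 75, 74, 74]
175 [68, 69, 68, 68, 68, 67, 67, 68, 68, 68, 69, 70, 70, 71, 69, 57, 54, 60, 63, 66, 69, 71, 72, 72, 71, 71, 71, 73, 73, 74, 74, 70, 66, 64, 62, 58, 52, 49, 49, 54, 56, 55, 55, 56, 55, 54, 54, 54, 55, 55, 54, 54, 54, 62, 67, 67, 68, 68, 67, 68, 68, 67]
190 [66, 66, 66, 67, 67, 67, 67, 68, 67, 67, 66, 67, 68, 65, 56, 55, 60, 65, 67, 69, 72, 72, 72, 70, 69, 71, 73, 74, 75, 72, 67, 65, 63, 60, 55, 49, 49, 51, 53, 53, 54, 54, 53, 53, 54, 53, 54, 54, 54, 54, 54, 53, 62, 67, 66, 68, 67, 68, 68, 68, 68, 67]
205 [74, 73, 74, 74, 73, 72, 72, 71, 71, 71, 71, 71, 66, 57, 57, 62, 65, 68, 71, 72, 72, 72, 69, 69, 71, 74, 74, 75, 70, 66, 64, 61, 57, 52, 48, 48, 52, 56, 54, 55, 54, 55, 54, 55, 55, 55, 54, 54, 55, 54, 57, 64, 67, 66, 65, 64, 65, 64, 65, 65, 65, 65]
222 [72, 72, 71, 71, 72, 73, 73, 73, 73, 74, 75, 69, 58, 60, 64, 67, 69, 72, 73, 72, 71, 69, 68, 71, 74, 74, 73, 68, 64, 62, 57, 54, 49, 48, 58, 62, 62, 62, 62, 63, 63, 64, 63, 64, 64, 64, 64, 64, 63, 73, 79, 79, 78, 79, 80, 79, 79, 79, 79, 79, 79, 78]
[(158, [[0.4654, 0.1488], [0.4637, 0.1471], [0.4655, 0.1814], [0.4638, 0.1785]]), (222, [[0.5397, 0.1522], [0.5354, 0.1504], [0.5398, 0.1871], [0.5355, 0.1841]])]
```

Roller is still at about (0.502, 0.165) and unmoved, so the pads closed above its widest part. I'll go lower with a half-closed gripper, watching the force.

send_rows:
  motion: [-0.03, 0.3, 0.2, 0, -0.06, 0.67, 0.6, 0, -0.06, 0.67, 0.99, 0, -0.06, 0.67, 0.99, 0]
  grip: 0.1

```text
clock: 37.3
ee_pos: [0.5, 0.1649, 0.1017]
ee_rot: [0.001, 1.0, -0.002, -0.003]
wrist_force: [0.1, -0.5, 0.8]
width: 0.552
grip_force: 0.0
```

send_rows:
  motion: [0, 0, 0.2, 0, 0, 0, 0.4, 0, 0, 0, 0.58, 0, 0, 0, 0.58, 0, 0, 0, 0.58, 0]

```text
clock: 37.92
ee_pos: [0.5033, 0.1652, 0.0482]
ee_rot: [0.002, 1.0, 0.0, 0.0]
wrist_force: [0.0, 0.6, 0.3]
width: 0.55
grip_force: 0.0
```

send_rows:
  motion: [0, 0, 0.02, 0, 0, 0, 0.03, 0, 0, 0, 0.03, 0]

```text
clock: 38.3
ee_pos: [0.5028, 0.1651, 0.0444]
ee_rot: [0.002, 1.0, 0.0, 0.0]
wrist_force: [0.2, -0.6, -1.0]
width: 0.55
grip_force: 0.0
```

send_rows:
  motion: [0, 0, 0.01, 0, 0, 0, 0.02, 0, 0, 0, 0.02, 0]

```text
clock: 38.67
ee_pos: [0.5027, 0.165, 0.0422]
ee_rot: [0.002, 1.0, -0.0, -0.0]
wrist_force: [-0.8, -0.3, 0.6]
width: 0.55
grip_force: 0.0
```

send_rows:
  motion: [0, 0, 0, 0, 0, 0, 0, 0, 0, 0, 0, 0]
  grip: -0.3
  force: 30

```text
clock: 39.05
ee_pos: [0.5028, 0.165, 0.0423]
ee_rot: [0.002, 1.0, 0.0, 0.0]
wrist_force: [-0.5, -0.1, -0.0]
width: 0.351
grip_force: 0.0
```

send_rows:
  motion: [0, 0, 0.01, 0, 0, 0, 0.02, 0, 0, 0, 0.02, 0]

```text
clock: 39.42
ee_pos: [0.5027, 0.165, 0.0402]
ee_rot: [0.002, 1.0, -0.0, -0.0]
wrist_force: [-0.6, -0.5, 0.3]
width: 0.354
grip_force: 0.0
```

send_rows:
  motion: [0, 0, 0, 0, 0, 0, 0, 0, 0, 0, 0, 0, 0, 0, 0, 0]
  grip: -1
  force: 30

```text
clock: 39.92
ee_pos: [0.5028, 0.165, 0.0403]
ee_rot: [0.002, 1.0, 0.0, 0.0]
wrist_force: [0.3, -0.6, 0.5]
width: -0.001
grip_force: 0.0
```

Closed empty again, so I'll check the fingertip geometry against the wrist image numerically before trying anything else.

Run:
```python
from h import *
d=np.load('w3.npz'); f={k:d[k] for k in d}
for dz in(-.03,-.02,-.01,0,.01,.02): print(dz,[proj(f,[.628+sx,-.0604+sy*.0425,.1663-dz]).round(0).tolist() for sy in(1,-1) for sx in(-.011,.011)])
o=get_obs(); g=cam('wrist'); np.savez('w8.npz',**{k:g[k] for k in('R','t','f','cx','cy')}); cv2.imwrite('pics/w8.png',g['image'])
e=o['ee_pos']; print(e)
for dz in(-.03,-.02,-.01,0,.01,.02): print(dz,[proj(g,[e[0]+sx,e[1],e[2]-dz]).round(0).tolist() for sx in(-.011,.011)])
im=g['image']
for v in range(90,300,10): print(v,im[v,262:310:3].max(1).tolist())
```

```text
-0.03 [[374.0, 265.0], [370.0, 305.0], [193.0, 266.0], [197.0, 306.0]]
-0.02 [[369.0, 256.0], [365.0, 294.0], [199.0, 256.0], [203.0, 294.0]]
-0.01 [[364.0, 247.0], [360.0, 283.0], [204.0, 247.0], [207.0, 283.0]]
0 [[359.0, 239.0], [356.0, 274.0], [209.0, 240.0], [212.0, 274.0]]
0.01 [[355.0, 232.0], [353.0, 265.0], [213.0, 233.0], [215.0, 266.0]]
0.02 [[351.0, 226.0], [349.0, 258.0], [216.0, 227.0], [219.0, 258.0]]
[0.50279189 0.16502353 0.04032657]
-0.03 [[284.0, 266.0], [284.0, 306.0]]
-0.02 [[284.0, 256.0], [284.0, 294.0]]
-0.01 [[284.0, 247.0], [284.0, 283.0]]
0 [[284.0, 240.0], [284.0, 274.0]]
0.01 [[284.0, 233.0], [284.0, 265.0]]
0.02 [[284.0, 226.0], [284.0, 258.0]]
90 [135, 134, 131, 127, 126, 128, 132, 133, 134, 134, 133, 133, 135, 136, 135, 134]
100 [146, 145, 144, 145, 145, 144, 144, 142, 143, 144, 144, 142, 140, 140, 139, 137]
110 [138, 141, 141, 142, 142, 143, 143, 143, 144, 144, 146, 146, 149, 148, 148, 149]
120 [156, 155, 156, 157, 155, 153, 152, 153, 153, 154, 154, 153, 150, 150, 152, 153]
130 [142, 143, 145, 144, 145, 146, 145, 147, 148, 147, 147, 147, 147, 147, 144
[... 587 characters left out ...]
, 143, 156, 159, 161, 159, 159, 159, 160, 160, 161, 152, 140, 123, 111, 89]
220 [139, 142, 157, 159, 160, 159, 159, 159, 159, 159, 159, 150, 140, 122, 110, 92]
230 [143, 142, 156, 159, 160, 159, 159, 158, 159, 160, 157, 147, 135, 118, 107, 101]
240 [141, 143, 158, 160, 159, 160, 160, 160, 159, 161, 158, 127, 122, 109, 109, 98]
250 [142, 143, 159, 161, 161, 162, 163, 162, 163, 127, 129, 128, 119, 109, 107, 113]
260 [146, 151, 167, 89, 65, 65, 62, 31, 32, 67, 65, 64, 112, 113, 105, 114]
270 [30, 32, 33, 64, 64, 65, 55, 30, 26, 66, 65, 65, 56, 31, 32, 31]
280 [29, 27, 32, 65, 63, 63, 51, 31, 25, 65, 64, 62, 66, 28, 29, 30]
290 [24, 25, 27, 46, 100, 104, 75, 33, 37, 105, 104, 90, 34, 31, 28, 30]
```

The images show the fingertips about 20 mm behind the reported TCP (front tip edge at v≈256 shut; 178 px apart when open). So the pads were closing above the roller, and the earlier grip took only the top of the tamper's knob. I'll go about 35 mm lower, watching the force.

send_rows:
  motion: [0, 0, -0.05, 0, 0, 0, -0.05, 0, 0, 0, -0.05, 0, 0, 0, -0.05, 0]
  grip: -0.05

```text
clock: 40.48
ee_pos: [0.5027, 0.165, 0.0453]
ee_rot: [0.002, 1.0, 0.0, -0.0]
wrist_force: [1.1, -0.2, -0.4]
width: 0.474
grip_force: 0.0
```

send_rows:
  motion: [0, 0, 0.06, 0, 0, 0, 0.12, 0, 0, 0, 0.18, 0, 0, 0, 0.2, 0, 0, 0, 0.2, 0]

```text
clock: 41.1
ee_pos: [0.5027, 0.165, 0.0251]
ee_rot: [0.002, 1.0, -0.0, -0.0]
wrist_force: [-0.1, -0.2, 0.1]
width: 0.475
grip_force: 0.0
```

send_rows:
  motion: [0, 0, 0.04, 0, 0, 0, 0.08, 0, 0, 0, 0.11, 0, 0, 0, 0.11, 0]

```text
clock: 41.6
ee_pos: [0.5026, 0.165, 0.014]
ee_rot: [0.002, 1.0, -0.0, -0.0]
wrist_force: [0.1, -0.5, -0.7]
width: 0.477
grip_force: 0.0
```

send_rows:
  motion: [0, 0, 0.02, 0, 0, 0, 0.04, 0, 0, 0, 0.04, 0]

```text
clock: 41.98
ee_pos: [0.5027, 0.165, 0.0102]
ee_rot: [0.002, 1.0, -0.0, -0.0]
wrist_force: [-0.5, 0.3, -0.2]
width: 0.479
grip_force: 0.0
```

send_rows:
  motion: [0, 0, 0.02, 0, 0, 0, 0.04, 0, 0, 0, 0.04, 0]

```text
clock: 42.35
ee_pos: [0.503, 0.1651, 0.0072]
ee_rot: [0.002, 1.0, 0.0, -0.0]
wrist_force: [-5.0, -1.6, 14.6]
width: 0.476
grip_force: 7.5
```

send_rows:
  motion: [0, 0, 0, 0, 0, 0, 0, 0, 0, 0, 0, 0, 0, 0, 0, 0]
  grip: -1
  force: 40

```text
clock: 42.85
ee_pos: [0.5043, 0.1653, 0.0082]
ee_rot: [0.002, 1.0, 0.001, 0.001]
wrist_force: [-3.6, -2.6, 18.9]
width: 0.291
grip_force: 41.9
```

send_rows:
  motion: [0, 0, -0.1, 0, 0, 0, -0.3, 0, 0, 0, -0.5, 0, 0, 0, -0.7, 0, 0, 0, -0.7, 0]

```text
clock: 43.48
ee_pos: [0.5035, 0.1654, 0.0773]
ee_rot: [0.002, 1.0, 0.001, 0.001]
wrist_force: [0.6, 0.4, -0.9]
width: 0.286
grip_force: 39.2
```

send_rows:
  motion: [0.1, -0.3, 0, 0, 0.2, -0.7, 0, 0, 0.2, -0.99, 0, 0]

```text
clock: 43.85
ee_pos: [0.481, 0.0645, 0.0751]
ee_rot: [0.002, 1.0, -0.0, -0.001]
wrist_force: [-0.1, 0.2, -1.4]
width: 0.288
grip_force: 39.3
```

Run:
```python
from h import *
o=get_obs(); print(o['clock'],o['q'].round(2),o['ee_pos'],o['width'],o['wrist_force'])
```

```text
43.85 [-0.64  0.17  0.44  2.01 -0.09  0.98  1.42] [0.4809661  0.06449498 0.07512927] 0.2879253927887901 [-0.12317608  0.16167578 -1.41018813]
```

send_rows:
  motion: [0, -0.4, 0, 0, 0, -0.85, 0, 0, 0, -0.99, 0, 0]

```text
clock: 44.22
ee_pos: [0.4811, -0.0357, 0.0754]
ee_rot: [0.004, 1.0, -0.0, -0.001]
wrist_force: [-0.1, -0.4, -1.5]
width: 0.292
grip_force: 39.3
```

send_rows:
  motion: [0, -0.4, 0, 0, 0, -0.85, 0, 0, 0, -0.99, 0, 0]

```text
clock: 44.6
ee_pos: [0.4809, -0.1339, 0.0756]
ee_rot: [0.003, 1.0, -0.0, -0.0]
wrist_force: [0.8, 0.5, -1.6]
width: 0.29
grip_force: 39.4
```

send_rows:
  motion: [0, -0.4, 0, 0, 0, -0.85, 0, 0, 0, -0.99, 0, 0]

```text
clock: 44.98
ee_pos: [0.4808, -0.2325, 0.0757]
ee_rot: [0.003, 1.0, -0.0, -0.0]
wrist_force: [0.3, -0.6, -0.7]
width: 0.287
grip_force: 39.5
```

send_rows:
  motion: [-0.15, -0.2, 0, 0.05, -0.29, -0.32, 0, 0.1, -0.29, -0.32, 0, 0.15, -0.29, -0.32, 0, 0.2, -0.29, -0.32, 0, 0.25, -0.29, -0.32, 0, 0.3, -0.29, -0.32, 0, 0.35, -0.29, -0.32, 0, 0.4, -0.29, -0.32, 0, 0.45, -0.29, -0.32, 0, 0.5]

```text
clock: 46.22
ee_pos: [0.5106, -0.2609, 0.0754]
ee_rot: [0.71, 0.705, 0.0, -0.001]
wrist_force: [0.2, -0.0, -0.6]
width: 0.288
grip_force: 39.4
```

send_rows:
  motion: [0, 0, 0, 0, 0, 0, 0, 0]

```text
clock: 46.48
ee_pos: [0.5103, -0.262, 0.0759]
ee_rot: [0.707, 0.707, 0.0, -0.0]
wrist_force: [0.3, 0.3, -0.9]
width: 0.286
grip_force: 39.4
```

Run:
```python
from h import *
o=get_obs(); print(o['clock'],o['q'].round(2),o['ee_pos'],o['ee_rot'],o['width'],o['wrist_force'])
# tray from top view (arm may hide it) and earlier frame
im=cv2.imread('pics/top0.png'); f=cam('top')
h=cv2.cvtColor(im,cv2.COLOR_BGR2HSV); m=((h[...,0]<14)&(h[...,1]>110)&(h[...,2]<170)).astype(np.uint8); m[:190]=0;m[245:]=0;m[:,:325]=0;m[:,400:]=0
c=max(cv2.findContours(m,0,2)[0],key=cv2.contourArea); P=np.array([onz(f,*p[0],.014)[:2] for p in c]).astype(np.float32); print(cv2.minAreaRect(P),P.min(0),P.max(0))
```

```text
46.475 [-0.36  0.5   0.95  1.8  -0.46  1.08  0.76] [ 0.51031334 -0.26202193  0.07587239] [ 7.06900679e-01  7.07312726e-01  4.11190150e-05 -3.67253625e-04] 0.286068752226365 [ 0.26259597  0.34854442 -0.90557098]
((0.5105113387107849, -0.2688576579093933), (0.1457076221704483, 0.11286991089582443), 88.19391632080078) [ 0.45381677 -0.3422138 ] [ 0.5677981  -0.19504488]
```

send_rows:
  motion: [-0.05, 0, 0.2, 0, -0.05, 0, 0.45, 0, -0.05, 0, 0.65, 0, -0.05, 0, 0.77, 0, -0.05, 0, 0.77, 0]

```text
clock: 47.15
ee_pos: [0.5095, -0.268, -0.0016]
ee_rot: [0.709, 0.706, -0.0, -0.001]
wrist_force: [0.2, 0.2, -0.8]
width: 0.283
grip_force: 39.5
```

send_rows:
  motion: [0, 0, 0.02, 0, 0, 0, 0.04, 0, 0, 0, 0.04, 0]

```text
clock: 47.52
ee_pos: [0.5102, -0.2679, -0.0045]
ee_rot: [0.708, 0.706, 0.0, 0.0]
wrist_force: [-0.3, 0.5, -1.7]
width: 0.289
grip_force: 39.5
```

send_rows:
  motion: [0, 0, 0.01, 0, 0, 0, 0.02, 0, 0, 0, 0.03, 0, 0, 0, 0.03, 0]

```text
clock: 48.02
ee_pos: [0.5104, -0.2681, -0.006]
ee_rot: [0.709, 0.706, 0.001, -0.0]
wrist_force: [-8.2, 6.6, 23.9]
width: 0.287
grip_force: 42.0
```

send_rows:
  motion: [0, 0, -0.02, 0, 0, 0, -0.02, 0]

```text
clock: 48.28
ee_pos: [0.5102, -0.268, -0.0056]
ee_rot: [0.708, 0.706, 0.0, 0.0]
wrist_force: [0.4, -1.1, -0.3]
width: 0.282
grip_force: 39.6
```

send_rows:
  motion: [0, 0, 0, 0, 0, 0, 0, 0, 0, 0, 0, 0, 0, 0, 0, 0]
  grip: -0.05

```text
clock: 48.78
ee_pos: [0.51, -0.268, -0.0058]
ee_rot: [0.709, 0.706, 0.0, -0.0]
wrist_force: [0.7, 0.1, 0.8]
width: 0.471
grip_force: 0.0
```

send_rows:
  motion: [0, 0, -0.1, 0, 0, 0, -0.3, 0, 0, 0, -0.6, 0, 0, 0, -0.99, 0]

```text
clock: 49.28
ee_pos: [0.5098, -0.2681, 0.0952]
ee_rot: [0.709, 0.706, 0.0, -0.0]
wrist_force: [0.4, 0.2, -0.0]
width: 0.477
grip_force: 0.0
```

send_rows:
  motion: [0.1, -0.2, -0.3, 0, 0.1, -0.5, -0.7, 0, 0.1, -0.7, -0.99, 0, 0.1, -0.7, -0.99, 0, 0.1, -0.7, -0.99, 0]

```text
clock: 49.9
ee_pos: [0.4405, -0.2571, 0.1924]
ee_rot: [0.708, 0.706, 0.001, -0.0]
wrist_force: [-0.5, -0.7, -0.6]
width: 0.48
grip_force: 0.0
```

Run:
```python
from h import *
o=get_obs(); print(o['clock'],o['ee_pos'],o['width'],o['wrist_force'])
f=cam('wrist'); np.savez('w9.npz',**{k:f[k] for k in('R','t','f','cx','cy')}); cv2.imwrite('pics/w9.png',f['image'])
T=cam('top'); cv2.imwrite('pics/t9.png',T['image'])
im=f['image']; h=cv2.cvtColor(im,cv2.COLOR_BGR2HSV)
pale=((h[...,0]>8)&(h[...,0]<24)&(h[...,1]>70)&(h[...,2]>125)).astype(np.uint8); pale=cv2.morphologyEx(pale,cv2.MORPH_CLOSE,np.ones((5,5)))
n,l,s,c=cv2.connectedComponentsWithStats(pale)
for i in range(1,n):
    if s[i,4]>150: print('pale wrist',s[i],onz(f,*c[i],.022).round(3))
cs=cv2.findContours(pale,0,2)[0]
for q in cs:
    if cv2.contourArea(q)>300:
        P=np.array([onz(f,*p[0],.022)[:2] for p in q]).astype(np.float32); print(cv2.minAreaRect(P))
print('tray rim',[proj(f,[.51+a,-.268+b,.016]).round(0).tolist() for a,b in((-.059,-.075),(-.059,.075),(.059,.075),(.059,-.075))])
# walnut extents in the wrist picture
w=((h[...,0]<13)&(h[...,1]>110)&(h[...,2]<150)&(h[...,2]>35)).astype(np.uint8); n,l,s,c=cv2.connectedComponentsWithStats(w); print('walnut',[x.tolist() for x in s[1:] if x[4]>500])
# top view: tamper, true roller, diff at desserts/cups
a=cv2.imread('pics/top0.png').astype(int); b=T['image'].astype(int); d=(abs(a-b).max(2)>45).astype(np.uint8)
for nm,(x0,x1,y0,y1) in dict(d0=(155,190,135,172),d1=(195,230,135,172),d2=(234,270,135,170),cups=(345,380,122,158)).items(): print(nm,int(d[y0:y1,x0:x1].sum()))
```

```text
49.9 [ 0.44054203 -0.2571464   0.19238428] 0.480247671964475 [-0.52088756 -0.73238195 -0.63749629]
pale wrist [ 335  154   24   85 1290] [ 0.511 -0.269  0.022]
((0.5113751292228699, -0.2721294164657593), (0.09967919439077377, 0.018056122586131096), 87.94667053222656)
tray rim [[293.0, 252.0], [293.0, 126.0], [404.0, 125.0], [389.0, 252.0]]
walnut [[293, 125, 109, 126, 8847]]
d0 0
d1 0
d2 0
cups 0
```

The worn roller lies inside the tray at (0.511, -0.27), along its y axis with rim clearance at both ends. The desserts and cups are unchanged in the top view. The arm is clear, so I'll hand in.

```bash
python3 -c "
from h import *
im=cv2.imread('pics/t9.png');f=cam('top')
d=(im[150:215,280:325].max(2)<70).astype(np.uint8);n,l,s,c=cv2.connectedComponentsWithStats(d)
print('tamper knob',[(s[i].tolist(),onz(f,*(c[i]+[280,150]),.085).round(3).tolist()) for i in range(1,n) if s[i,4]>40])
print(hand_in())"
```

```text
tamper knob [([19, 27, 11, 12, 108], [0.597, -0.101, 0.085])]
the job is handed in; nothing more can be done
None
```

I handed the job in: the left-hand roller rocked and is now in the walnut tray, the right-hand one ran true and is still on the board, the tamper stands upright on the counter, and the desserts and cups show no change in the top view.

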